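Hold the peeler up to the close-up camera

TASK

For the close-up of a cookery lesson, take the vegetable peeler out of the cutlery tray and hold it up in the air in front of the little camera, its middle straight ahead of the lens and 170 mm from it. Hold it square across the camera's view, with the blade end to your left as you face the camera and slanting up about 30 degrees above level. Leave the other cutlery lying where it is, do not knock the camera, and finish still holding the peeler there, motionless in the gripper.

Things in the scene. Friction and masses are not known exactly. Their poses are not given: they have to be found in the camera images.
- peeler: vegetable peeler, 170 mm long, 56 to 112 g, lying flat in the tray, blade end pointing away from the robot. Origin: centre of its underside; +x to the blade end, z up. Thick rounded handle from x = -85 to +20 mm, up to 24 wide and 17 high; slim blade part from +15 to +85 mm, 14 wide, 6 high. Grip the handle across its width near x = -20 mm, about where it balances.
- peeler_mid (a point): the middle of the peeler: halfway along it, 8 mm above its underside
- peeler_tip (a point): the far end of the peeler's blade, 85 mm along +x from its middle, 3 mm above the underside
- tray: shallow white enamel cutlery tray, 221 x 376 mm (x by y), rim 26 mm high, floor 2 mm thick; it stays put. Origin: centre of its underside on the worktop. Four utensils lie in it side by side, about 80 mm apart, in any order, pointing roughly away from the robot.
- teaspoon: teaspoon, 135 x 29 x 10 mm, lying in the tray; origin at the centre of its underside, x along it
- cake_fork: small fork, 150 x 21 x 11 mm, lying in the tray; origin at the centre of its underside, x along it
- spoon: spoon, 195 x 42 x 15 mm, lying in the tray; origin at the centre of its underside, x along it
- cam: small black camera on a telescopic stand behind the tray, fixed to the worktop: round foot 90 mm across, camera head 40 x 74 x 42 mm whose lens axis is 160 to 240 mm above the worktop. Origin: centre of the foot's underside. It looks level along its own -x (roughly towards the robot); its +y is on the robot's left.
- lens (a point): centre of the front of the lens; same axes as the camera: it looks along -x, z is up
- view (a point): point in the air where the peeler's middle belongs: 170 mm straight ahead of the lens, at its height. Its axes are those the held peeler should have: x the way the blade end points (square across the view, to the robot's left, 30 degrees above level), y away from the lens towards the robot, z upward, 30 degrees off vertical

How it is judged:
On the way:
1. the peeler is held in the gripper, lifted clear of the tray (contact force between the fingers and peeler above 0.5 N and height (world z) of peeler_mid above 0.07 m), for 0.2 s.
At the end, for the whole second after the job is handed in: The gripper holds the peeler at rest, clear of tray and camera, its middle within 30 mm of the point 170 mm ahead of the lens, its length within 12 degrees of square across the view, blade end left and 30 degrees up; each other utensil within 30 mm of its start (distance between peeler_mid and view below 0.03 m and angle between the x axis of peeler and the x axis of view, either way round below 0.21 rad and x of peeler_tip in the frame of view above 0.04 m and contact force between the fingers and peeler above 0.5 N and linear speed of peeler below 0.03 m/s and angular speed of peeler below 0.2 rad/s and contact force between peeler and cam below 0.1 N and contact force between peeler and tray below 0.1 N and distance of each of teaspoon, cake_fork, spoon from where it was at the start of the episode below 0.03 m); the arm keeps its last pose, push and grip.
It fails at once if the camera is knocked (more than 3 N) (contact force between anything else and cam above 3 N).
It fails at once if another utensil is moved by more than 30 mm (distance of any of teaspoon, cake_fork, spoon from where it was at the start of the episode above 0.03 m).
It also fails if it takes over 38 s, if anything falls off the work surface, if the arm or the gripper's body presses on something with over 40 N, if the wrist force passes 120 N, or if a joint passes its speed limit or range.

ROBOT

A 7-joint arm with a two-finger parallel gripper is mounted at the origin on a cart in front of the work surface, level with it; the furniture and walls round the work are solid. World frame = base frame: x ahead of the robot, y to its left, z up, the work surface at z = 0. Lengths are in m, angles in rad, forces in N, time in s.
With the tool pointing down it reaches from about 0.35 to 0.9 m from the base axis. Payload 8.1 kg.
Tool frame: the origin (TCP) lies midway between the tips of the shut fingers; the grasp point (between the pads) lies arm.grasp_offset behind it (arm.grasp_offset is the distance from the TCP to the grasp point, in m); z points along the fingers, y is the line along which they close (so a half turn about z gives the same grasp; the last joint's range is limited). The gripper opens to 92 mm and grips with 3 to 60 N. Pads are 19 mm wide; open, the fingers measure 130 mm over their backs; the gripper's body (75 mm by 190 mm) begins 47 mm behind the grasp point.
Start: joints at [1.162, 0.434, 0.025, 1.573, -0.012, 1.134, -0.075], TCP at [0.188, -0.596, 0.227] pointing down, gripper open.
Joint ranges: [-2.62, 2.62], [-0.44, 2.09], [-1.27, 1.32], [0.08, 2.57], [-1.32, 4.46], [0.12, 2], [-2.74, 2.74]. Speed limits (rad/s): [2.22, 2.22, 3.01, 3.01, 3.14, 3.14, 3.14].

INTERFACE

Orientations are given as a rotation vector (axis times angle).
In Python, from cell import observe, imaging, arm gives the robot as it stands.
- The arm moves only by the tool apply_moves, never from a script. Its argument "commands" is a list of rows, each a list of 5 numbers: the opening in per cent of the stroke, from 0 (shut) to 100 (fully open), then the shift along the world's x, y, z in units of 0.06 m (1.0 is 0.06 m), then the turn about the world's z in units of 0.5 rad (1.0 is 0.5 rad). A call has 1 to 12 rows; each row shifts and turns the commanded pose from where the row before left it; what a row does not reach is not made up. A row lasts 1/8 s, in which the tool goes at most 62.5 mm and 10.7 degrees, less where a joint would pass 70% of its speed; a pose out of reach is approached as far as the arm can. A call with a number of a shift or a turn outside -1 to 1 is refused whole. A call with a gripper value outside its range is refused whole. The fingers move at their own pace and stop on an object; "newtons" is the grip in N (left out, the last holds). Time passes only in rows, so rows that do not move let the fingers close. It gives the time, the measured TCP pose, the force, the opening and the grip force at its end, in the units of the state.
- observe(): the state, without advancing time (a new reading comes with each control period).
- imaging.get_image(name): name is "scene" or "side" or "wrist"; returns (picture, depth): 480x640x3 uint8, red, green, blue; 480x640 float32, m along the optical axis (not along the pixel's ray), 0 where there is no reading.
- imaging.camera_params(name): a dict with "camera_matrix" (3x3 intrinsics, pixels), "dist" ([k1, k2, p1, p2, k3] as OpenCV has them; the pictures are not rectified), "origin" and "rotation" of the camera in the world; the wrist camera has in their place "tool_from_camera" (4x4, takes a point from camera to tool coordinates, whose origin is the TCP and whose axes are the flange's). Camera axes: x right, y up, looking along -z (the intrinsics and any distortion apply to the point x, -y, -z); pixel columns grow to the right and rows downward; lengths in m; the calibration is good to about 2 mm. A picture is of the moment at which its call begins: read the wrist's pose just before it. camera_params takes no time and is no camera call.
- arm.sign_off(): hands the job in; it is judged then, once.
The state is a dict: "clock": time; "joints": joint angles; "dq": joint speeds; "joint_efforts": joint torques, N m; "position": TCP position; "ee_rot": TCP orientation; "force": force on the tool from outside, world axes, zero at the start; "ft_torque": the same for the moment, N m; "width": opening from 0.0 (shut) to 1.0 (fully open); "gripper_force": force on a finger pad.
Only numpy, scipy, OpenCV 4.12 (cv2) and the standard library are available. Lean on these libraries where they do the work, as an engineer would, in place of code of your own. Each camera call takes 0.05 s, during which the arm holds its last target. There are 200 camera calls.

## Working session

There is one attempt and no reset: what is moved stays moved. The work goes in short steps, Python scripts to look and compute and a tool call to move; the robot and the scene stay as the last step left them, time stands still between calls to the robot, and variables do not carry over. Pictures are saved under pics/ and viewed, at most 10 in all, crops included, and the job is handed in when it is done.

Besides the shell and the picture viewer there is one more tool, called after "Call:" as name(argument=value, ...), one argument or row to a line, values as JSON. apply_moves: Moves the arm, as the interface text tells. Its arguments: {"type":"object","properties":{"commands":{"type":"array"},"newtons":{"type":"number"}},"required":["commands"]}

```bash
ls; mkdir -p pics
python3 - <<'E'
from cell import observe, imaging, arm
import cv2,numpy as np
s=observe();print(s['position'],s['ee_rot'],s['width'],arm.grasp_offset)
for n in ['scene','side']:
    im,d=imaging.get_image(n);cv2.imwrite(f'pics/{n}0.png',im[:,:,::-1]);np.savez(f'{n}0.npz',im=im,d=d)
    p=imaging.camera_params(n);print(n,p['origin'],np.round(p['rotation'],3).tolist(),np.round(p['camera_matrix'],1).tolist(),p['dist'])
p=imaging.camera_params('wrist');print({k:np.round(v,3).tolist() for k,v in p.items()})
E
```

```text
pics
[ 0.18794665 -0.59555602  0.22595554] [-3.10348668e+00 -4.78115966e-01  5.80620464e-04] 1.0012278680580744 0.0188
scene [0.09124392 0.41696488 0.78802631] [0.41, -0.731, -2.052] [[467.4, 0.0, 308.8], [0.0, 467.4, 241.6], [0.0, 0.0, 1.0]] [-0.03396701  0.          0.          0.          0.        ]
side [ 0.41946787 -0.46405337  0.71261331] [0.808, -0.091, -0.265] [[491.8, 0.0, 307.6], [0.0, 491.8, 235.4], [0.0, 0.0, 1.0]] [-0.00520418  0.          0.          0.          0.        ]
{'camera_matrix': [[330.448, 0.0, 322.392], [0.0, 330.448, 241.322], [0.0, 0.0, 1.0]], 'dist': [-0.046, 0.0, 0.0, 0.0, 0.0], 'tool_from_camera': [[-0.001, 0.957, 0.289, 0.078], [1.0, 0.001, -0.0, 0.001], [-0.0, 0.289, -0.957, -0.158], [0.0, 0.0, 0.0, 1.0]]}
```

View pics/scene0.png

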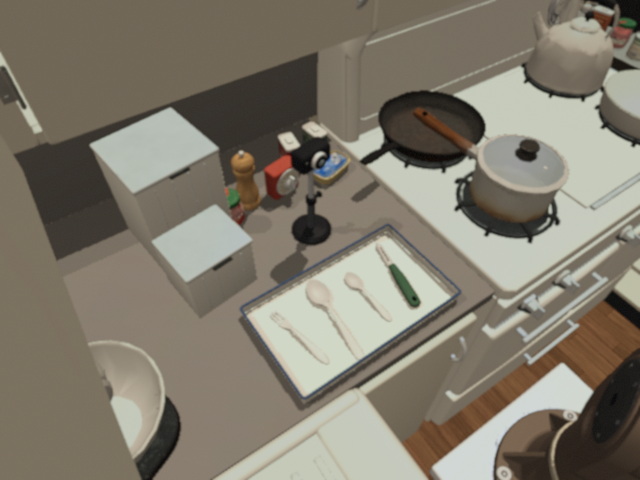

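View pics/side0.png

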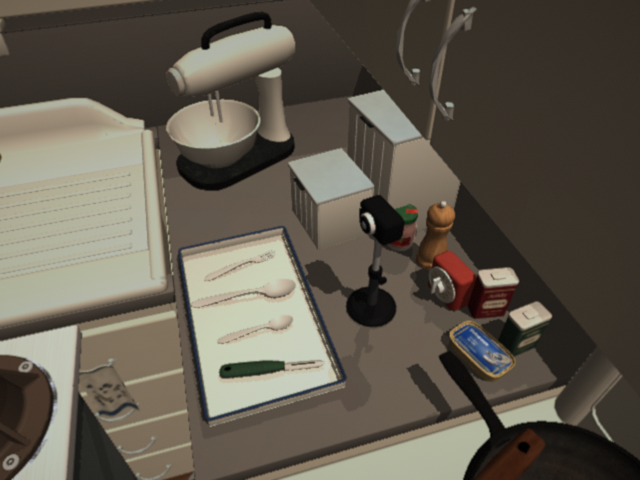

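```bash
cat > h.py <<'E'
import numpy as np, cv2
from cell import observe, imaging, arm
from scipy.spatial.transform import Rotation as R
def pose(n, s=None):
    p=imaging.camera_params(n)
    if n=='wrist':
        T=np.eye(4);T[:3,:3]=R.from_rotvec(s['ee_rot']).as_matrix();T[:3,3]=s['position'];return p,T@p['tool_from_camera']
    T=np.eye(4);T[:3,:3]=R.from_rotvec(p['rotation']).as_matrix();T[:3,3]=p['origin'];return p,T
def rays(n,uv,s=None):
    p,T=pose(n,s)
    q=cv2.undistortPoints(np.array(uv,float).reshape(-1,1,2),p['camera_matrix'],np.array(p['dist'])).reshape(-1,2)
    return T[:3,3],np.c_[q[:,0],-q[:,1],-np.ones(len(q))]@T[:3,:3].T
def onz(n,uv,z,s=None):
    o,d=rays(n,uv,s);return o+d*((z-o[2])/d[:,2])[:,None]
def cloud(n,d,s=None):
    v,u=np.mgrid[:480,:640];o,r=rays(n,np.c_[u.ravel(),v.ravel()],s)
    P=o+r*d.reshape(-1,1);P[d.ravel()==0]=np.nan;return P.reshape(480,640,3)
def grab(n):
    s=observe();im,d=imaging.get_image(n);return s,im,d
E
python3 - <<'E'
from h import *
np.set_printoptions(precision=4,suppress=True)
for n in ['scene','side']:
    z=np.load(n+'0.npz');im=z['im'];d=z['d'];P=cloud(n,d)
    hsv=cv2.cvtColor(im,cv2.COLOR_RGB2HSV)
    m=cv2.inRange(hsv,(45,80,20),(90,255,200))
    k,l,st,c=cv2.connectedComponentsWithStats(m)
    for i in range(1,k):
        if st[i,4]>250:
            Q=P[l==i];Q=Q[~np.isnan(Q[:,0])];r=cv2.minAreaRect((Q[:,:2]*1000).astype(np.float32))
            print(n,'green',c[i],st[i,4],Q.mean(0),Q[:,2].max(),r)
    # black cam: points near stand between z
    x,y,zz=P[...,0],P[...,1],P[...,2]
    dark=(im.max(2)<70)&(zz>.1)&(zz<.35)&(x<.9)&(x>.5)&(y<0.1)&(y>-.35)
    k,l,st,c=cv2.connectedComponentsWithStats(dark.astype(np.uint8))
    for i in range(1,k):
        if st[i,4]>200: Q=P[l==i];print(n,'dark',c[i],st[i],np.nanmin(Q,0),np.nanmax(Q,0),np.nanmean(Q,0))
print('scene corners',onz('scene',[[388,228],[459,293],[305,395],[243,310]],.026))
print('side corners',onz('side',[[178,246],[285,229],[345,380],[209,420]],.026))
zs=np.load('side0.npz');P=cloud('side',zs['d'])
for u,v in [(186,430),(186,340),(150,300),(120,350),(250,460),(20,350),(330,180),(332,155)]: print(u,v,P[v,u])
E
python3 - <<'E'
import cv2
a=cv2.imread('pics/side0.png');
b=cv2.resize(a[220:440,160:420],None,fx=3,fy=2.7,interpolation=3);cv2.imwrite('pics/sidecrop.png',b)
E
```

```text
scene dark [439.0792 132.5917] [413 113  54  41 240] [ 0.5906 -0.3275  0.1007] [ 0.7289 -0.2774  0.1483] [ 0.6596 -0.3016  0.1239]
scene dark [309.2039 154.6229] [290 138  40  36 883] [0.6338 0.0086 0.1737] [0.6871 0.0845 0.2384] [0.6558 0.054  0.2269]
side green [250.8758 368.222 ] 644 [ 0.4322 -0.027   0.0167] 0.02347191056807063 ((434.1571044921875, -26.421201705932617), (21.81597328186035, 100.12771606445312), 78.4215316772461)
side dark [380.5588 226.4343] [ 359  195   46   87 1743] [0.6329 0.0054 0.1002] [0.6898 0.0812 0.2379] [0.6611 0.0332 0.2106]
side dark [596.0105 365.1742] [584 346  28  38 574] [ 0.8703 -0.2357  0.1001] [ 0.8876 -0.2006  0.1514] [ 0.8762 -0.2211  0.1253]
side dark [627.9247 398.3133] [612 377  28  49 664] [ 0.8877 -0.2992  0.1   ] [ 0.8944 -0.2469  0.1336] [ 0.8911 -0.2693  0.1147]
side dark [512.8965 457.597 ] [ 474  429   72   51 1846] [ 0.6462 -0.3214  0.1239] [ 0.7362 -0.2787  0.1536] [ 0.6945 -0.3022  0.1417]
scene corners [[ 0.5592 -0.084   0.026 ]
 [ 0.3528 -0.092   0.026 ]
 [ 0.348   0.2664  0.026 ]
 [ 0.5509  0.275   0.026 ]]
side corners [[ 0.3438  0.2803  0.026 ]
 [ 0.5606  0.2669  0.026 ]
 [ 0.5682 -0.094   0.026 ]
 [ 0.357  -0.1     0.026 ]]
186 430 [ 0.244   0.1885 -0.5381]
186 340 [0.3351 0.0681 0.0018]
150 300 [ 0.2756  0.1913 -0.0146]
120 350 [ 0.1856  0.1882 -0.1404]
250 460 [ 0.4034 -0.1622  0.0003]
20 350 [0.0588 0.1274 0.0024]
330 180 [0.6566 0.2678 0.1296]
332 155 [0.6851 0.3446 0.132 ]
```

View pics/sidecrop.png

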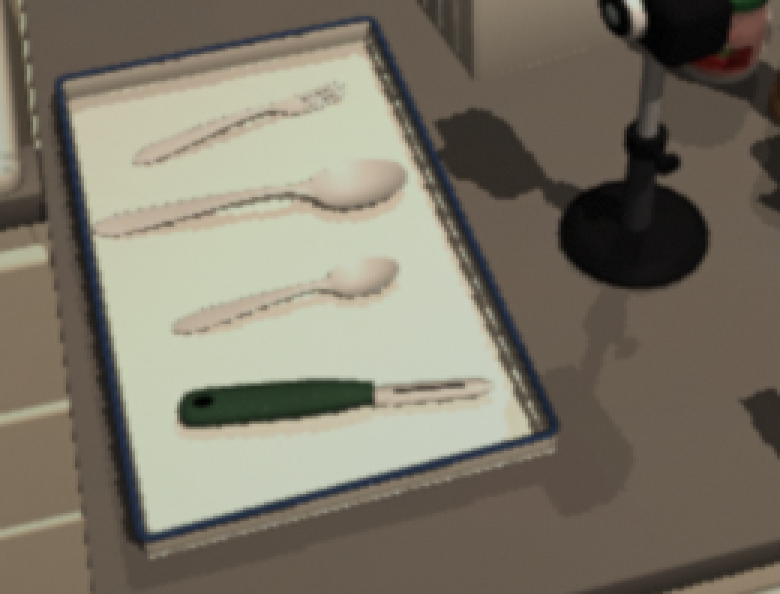

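Run:
```python
from h import *
np.set_printoptions(precision=4,suppress=True)
for n,a,b in [('side',[219.5,370.5],[324,363]),('scene',[415,304],[380,240])]:
    A=onz(n,[a],.0105)[0];B=onz(n,[b],.007)[0];d=B-A;print(n,A,B,np.hypot(*d[:2]),np.degrees(np.arctan2(d[1],d[0])),A+d*30/170)
for n in ['scene','side']:
    z=np.load(n+'0.npz');im=z['im'];P=cloud(n,z['d']);hsv=cv2.cvtColor(im,cv2.COLOR_RGB2HSV)
    m=(cv2.inRange(hsv,(40,60,15),(95,255,200))>0)&(P[...,2]<.04)&(P[...,2]>.003)&(P[...,0]<.55)&(P[...,1]<.05)
    v,u=np.nonzero(m);Q=onz(n,np.c_[u,v],.012)
    print(n,m.sum(),Q.mean(0),cv2.minAreaRect((Q[:,:2]*1000).astype(np.float32)))
    # lens: bright disc in camera head
    m=(P[...,2]>.15)&(P[...,2]<.3)&(P[...,0]>.58)&(P[...,0]<.72)&(P[...,1]>-.03)&(P[...,1]<.12)
    Q=P[m];print('head',len(Q),np.percentile(Q,[1,50,99],axis=0))
    T=Q[Q[:,2]>np.percentile(Q[:,2],97)-.006];print('top',len(T),T.mean(0),cv2.minAreaRect((T[:,:2]*1000).astype(np.float32)))
    v,u=np.nonzero(m);c=im[max(v.min()-10,0):v.max()+10,u.min()-10:u.max()+10]
    print(u.min()-10,v.min()-10,c.shape);cv2.imwrite(f'pics/head_{n}.png',c[:,:,::-1])
a=[cv2.resize(cv2.imread(f'pics/head_{n}.png')[:100,:80],(390,500),interpolation=3) for n in ['scene','side']]
cv2.imwrite('pics/heads.png',np.hstack(a))
```

```text
side [ 0.3827 -0.013   0.0105] [ 0.5493 -0.045   0.007 ] 0.16962228726855433 -10.881334989140814 [ 0.4121 -0.0186  0.0099]
scene [ 0.3872 -0.013   0.0105] [ 0.5536 -0.06    0.007 ] 0.17291846259625654 -15.766215358108967 [ 0.4166 -0.0213  0.0099]
scene 399 [ 0.4298 -0.0225  0.012 ] ((434.57470703125, -23.466142654418945), (20.89311408996582, 103.84407806396484), 77.71990203857422)
head 1159 [[0.6349 0.0108 0.1546]
 [0.6535 0.0523 0.2297]
 [0.6834 0.0838 0.2377]]
top 528 [0.6626 0.0481 0.2352] ((662.5762939453125, 45.2812385559082), (44.8077507019043, 73.02145385742188), 9.529061317443848)
280 126 (66, 59, 3)
side 715 [ 0.4322 -0.024   0.012 ] ((433.56927490234375, -24.25061798095703), (23.343036651611328, 102.01836395263672), 79.60127258300781)
head 1687 [[0.6346 0.0069 0.1559]
 [0.659  0.0303 0.2301]
 [0.6869 0.0765 0.237 ]]
top 825 [0.6634 0.0409 0.2345] ((661.383056640625, 44.11784362792969), (45.652462005615234, 71.96383666992188), 9.789008140563965)
349 185 (77, 65, 3)
```

View pics/heads.png

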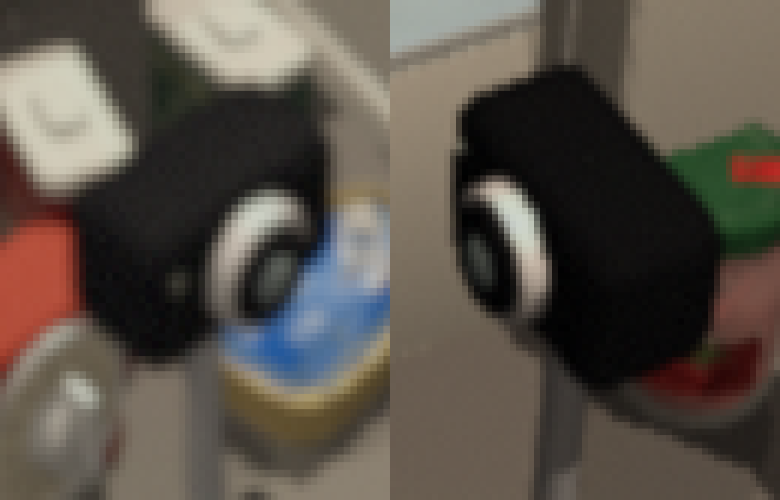

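Run:
```python
from h import *
np.set_printoptions(precision=4,suppress=True)
o1,d1=rays('scene',[[321.2,162.5]]);o2,d2=rays('side',[[364.2,225]])
A=np.c_[d1[0],-d2[0]];t=np.linalg.lstsq(A,o2-o1,rcond=None)[0]
a=o1+t[0]*d1[0];b=o2+t[1]*d2[0];L=(a+b)/2;print(a,b,L)
y=np.radians(9.65);print('view',L+.17*np.array([-np.cos(y),-np.sin(y),0]))
s=observe();r=R.from_rotvec(s['ee_rot']).as_matrix();print('tool y',r[:,1],'tool x',r[:,0])
```

```text
[0.6372 0.0399 0.2145] [0.6376 0.0401 0.2148] [0.6374 0.04   0.2146]
view [0.4698 0.0115 0.2146]
tool y [ 0.3009 -0.9536 -0.0013] tool x [ 0.9536  0.3009 -0.0001]
```

Call:
apply_moves(
  commands=[
    [100,0.31,0.8,0,-0.084],
    [100,0.31,0.8,0,-0.084],
    [100,0.31,0.8,0,-0.084],
    [100,0.31,0.8,0,-0.084],
    [100,0.31,0.8,0,-0.084],
    [100,0.31,0.8,0,-0.084],
    [100,0.31,0.8,0,-0.084],
    [100,0.31,0.8,0,-0.084],
    [100,0.31,0.8,0,-0.084],
    [100,0.31,0.8,0,-0.084],
    [100,0.31,0.8,0,-0.084],
    [100,0.31,0.8,0,-0.084],
  ],
)

```text
clock: 1.6
position: [0.4115, -0.0185, 0.2267]
ee_rot: [3.126, -0.314, 0.0]
force: [0.4, -1.2, 0.6]
width: 0.999
gripper_force: 0.0
```

```bash
cat > w.py <<'E'
from h import *
import sys
np.set_printoptions(precision=4,suppress=True)
s,im,d=grab('wrist');cv2.imwrite(f'pics/{sys.argv[1]}.png',im[:,:,::-1]);P=cloud('wrist',d,s)
r=R.from_rotvec(s['ee_rot']).as_matrix();print('t',s['clock'],'tcp',s['position'],'tool y yaw',np.degrees(np.arctan2(r[1,1],r[0,1])),'z',r[:,2],s['width'],s['gripper_force'])
hsv=cv2.cvtColor(im,cv2.COLOR_RGB2HSV);m=cv2.inRange(hsv,(40,60,15),(95,255,200))
k,l,st,c=cv2.connectedComponentsWithStats(m);i=1+np.argmax(st[1:,4]);m=l==i
v,u=np.nonzero(m);Q=onz('wrist',np.c_[u,v],.012,s);q=P[m]
print(m.sum(),c[i],cv2.minAreaRect((Q[:,:2]*1000).astype(np.float32)),'cloud z',np.nanpercentile(q[:,2],[2,50,98]))
np.savez('w.npz',P=P,m=m)
E
python3 w.py w1
```

```text
t 1.6 tcp [ 0.4115 -0.0185  0.2267] tool y yaw -101.45766255837503 z [ 0.0001 -0.0002 -1.    ] 0.9992929525444103 0.0
1627 [323.378 191.898] ((434.3606872558594, -25.14120864868164), (22.1340389251709, 102.9652099609375), 78.99397277832031) cloud z [0.0125 0.0163 0.0191]
```

Call:
apply_moves(
  commands=[
    [50,0,-0.035,0,0.015],
    [50,0,0,-0.8,0],
    [50,0,0,-0.8,0],
    [50,0,0,-0.8,0],
    [50,0,0,-0.8,0],
    [50,0,0,-0.4,0],
    [50,0,0,-0.07,0],
    [50,0,0,0,0],
  ],
)

```text
clock: 2.65
position: [0.4114, -0.0228, 0.007]
ee_rot: [3.127, -0.3, 0.0]
force: [-0.1, 0.3, 0.1]
width: 0.5
gripper_force: 0.0
```

Call:
apply_moves(
  commands=[
    [50,0,0.02,-0.02,0],
    [0,0,0,0,0],
    [0,0,0,0,0],
    [0,0,0,0,0],
    [0,0,0,0,0],
    [0,0,0,0,0],
    [0,0,0,0.3,0],
    [0,0,0,0.6,0],
    [0,0,0,0.6,0],
    [0,0,0,0.5,0],
    [0,0,0,0,0],
  ],
  newtons=30,
)

```text
clock: 4.03
position: [0.4126, -0.0209, 0.127]
ee_rot: [-3.127, 0.3, -0.006]
force: [-0.2, -0.7, -0.2]
width: 0.25
gripper_force: 29.9
```

```bash
python3 w.py w2
python3 - <<'E'
from h import *
s,im,d=grab('side');c=im[150:420,150:450];a=cv2.resize(c,(600,540),interpolation=3);cv2.imwrite('pics/s2.png',a[:,:,::-1])
E
```

```text
t 4.025 tcp [ 0.4126 -0.0209  0.127 ] tool y yaw -100.95101779385551 z [ 0.0039 -0.0004 -1.    ] 0.24954583904726013 29.92220280724723
7490 [321.3474 240.6935] ((407.5838623046875, -20.09771728515625), (44.254783630371094, 156.8021697998047), 79.04935455322266) cloud z [0.1344 0.1379 0.1403]
```

View pics/s2.png

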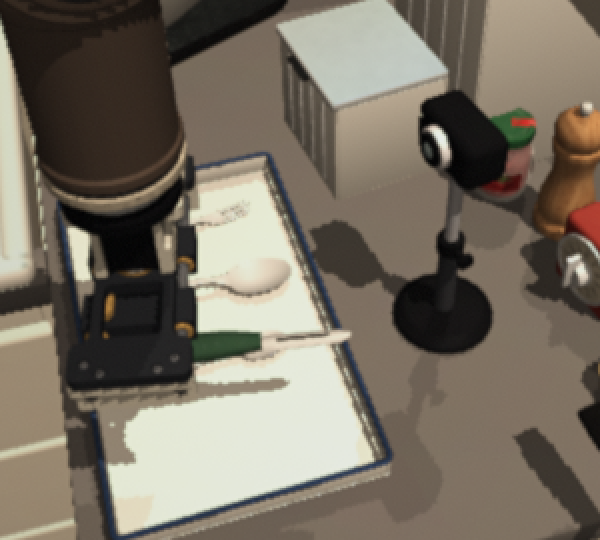

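Run:
```python
from h import *
np.set_printoptions(precision=4,suppress=True)
for n in ['side','scene','w']:
    P=np.load('w.npz')['P'] if n=='w' else cloud(n,np.load(n+'0.npz')['d'])
    for xc in (.42,.47,.52):
        Q=P[(abs(P[...,0]-xc)<.012)&(P[...,1]<-.06)&(P[...,1]>-.135)&(P[...,2]>.02)&(P[...,2]<.05)]
        if len(Q): print(n,xc,len(Q),np.percentile(Q,[5,50,95],axis=0)[:,1:].tolist())
    Q=P[(abs(P[...,0]-.45)<.03)&(P[...,1]<-.12)&(P[...,1]>-.25)]
    for a in np.arange(-.25,-.12,.02):
        q=Q[(Q[:,1]>a)&(Q[:,1]<a+.02)]
        if len(q):print(' y',round(a,2),np.median(q[:,2]),q[:,2].max())
```

```text
side 0.42 57 [[-0.09945631698853877, 0.02343997562534792], [-0.09744276855729739, 0.025541721864792755], [-0.0947392465327713, 0.0279244188020626]]
side 0.47 56 [[-0.09790288598881816, 0.022405898114703893], [-0.09617038343612483, 0.025553449134254114], [-0.0936350892771764, 0.02814879385285718]]
side 0.52 52 [[-0.09675351862526362, 0.023126640092905153], [-0.09498260579213003, 0.025851221757518028], [-0.09174220362219508, 0.027165267698851112]]
 y -0.21 -0.00589019642321198 -0.000798589937797689
 y -0.19 -0.00929761837278309 0.004487634277251851
 y -0.17 9.392674009578439e-05 0.004916014236322708
 y -0.15 0.000926533314361877 0.004798983981412097
 y -0.13 0.0008164273385246612 0.004673069421987863
scene 0.42 44 [[-0.09838452231474651, 0.02031800946871446], [-0.09504412646097143, 0.025201120341764582], [-0.09346011071792515, 0.028048526771958605]]
scene 0.47 40 [[-0.09765285353781909, 0.02109758011331043], [-0.09382501644228886, 0.025374005602504524], [-0.09171083127374158, 0.02813798374326425]]
scene 0.52 36 [[-0.09593752567764138, 0.021350714942139498], [-0.0920723324167117, 0.0257
[... 547 characters left out ...]
62351647, 0.026295801355184945]]
w 0.47 249 [[-0.09849823126603846, 0.02140392979950454], [-0.09553085792854268, 0.024902532660579013], [-0.09363458352891792, 0.026282615031450397]]
w 0.52 297 [[-0.0977555210174928, 0.021100430125566727], [-0.09460410473702394, 0.024892530829893622], [-0.0926325472950084, 0.02636174705208587]]
 y -0.25 -0.0054908518788225336 -0.0026649246963610373
 y -0.23 -0.0055269478479162415 -0.0030698903029967584
 y -0.21 -0.008980665135789295 -0.003111213041352423
 y -0.19 0.000238296978438024 0.0023368584958144978
 y -0.17 0.00031815816918689954 0.003007590750079836
 y -0.15 0.0003533989551600114 0.002661166426288941
 y -0.13 0.0003510394890975377 0.003093738626599951
```

Call:
apply_moves(
  commands=[
    [0,0.06,-0.15,0,0.35],
    [0,0.06,-0.15,0,0.35],
    [0,0.06,-0.15,0,0.35],
    [0,0.06,-0.15,0,0.35],
    [0,0.06,-0.15,0,0.35],
    [0,0.06,-0.15,0,0.35],
    [0,0.06,-0.15,0,0.35],
    [0,0.06,-0.15,0,0.35],
    [0,0.06,-0.15,0,0.35],
    [0,0.06,-0.15,0,0.35],
    [0,0.02,-0.12,0,0.35],
    [0,0,0,0,0],
  ],
)

```text
clock: 5.62
position: [0.4476, -0.1183, 0.1238]
ee_rot: [-2.033, -2.391, 0.0]
force: [-0.0, -0.7, -1.1]
width: 0.251
gripper_force: 29.9
```

```bash
python3 w.py w3
```

```text
t 5.625 tcp [ 0.4476 -0.1183  0.1238] tool y yaw 9.249954802830802 z [-0.0023  0.0016 -1.    ] 0.25118449104101026 29.92110435403447
7588 [321.1295 241.0302] ((445.85943603515625, -124.19770812988281), (44.45228576660156, 155.7440185546875), 10.425631523132324) cloud z [0.1311 0.1347 0.137 ]
```

View pics/w3.png

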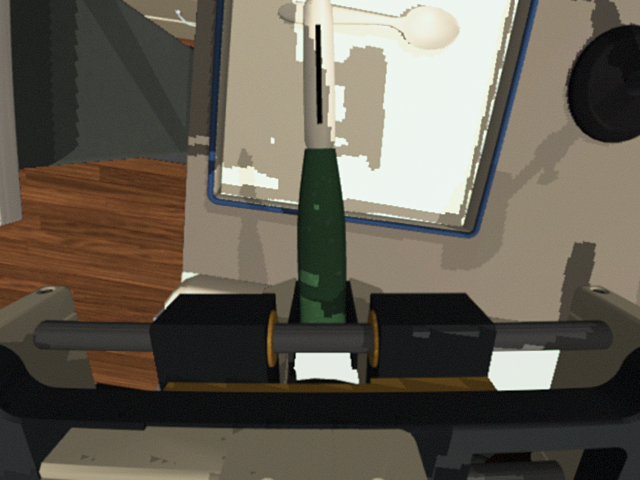

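Call:
apply_moves(
  commands=[
    [0,0,0,-0.5,0],
    [0,0,0,-0.5,0],
    [0,0,0,-0.4,0],
    [0,0,0,-0.08,0],
    [0,0,0,0,0],
  ],
)

```text
clock: 6.3
position: [0.4485, -0.1176, 0.0367]
ee_rot: [-2.034, -2.394, 0.0]
force: [0.3, 0.8, -0.8]
width: 0.252
gripper_force: 29.9
```

Call:
apply_moves(
  commands=[
    [0,0,0,0,0],
    [0,0,0,-0.04,0],
    [0,0,0,-0.04,0],
    [0,0,0,-0.04,0],
    [0,0,0,-0.04,0],
    [0,0,0,-0.04,0],
    [0,0,0,0,0],
  ],
  newtons=10,
)

```text
clock: 7.18
position: [0.4485, -0.1184, 0.0245]
ee_rot: [2.033, 2.395, -0.001]
force: [-2.0, -1.3, 1.6]
width: 0.259
gripper_force: 10.0
```

```bash
cat > tilt.py <<'E'
from h import *
import sys
np.set_printoptions(precision=4,suppress=True)
s,im,d=grab('wrist');cv2.imwrite(f'pics/{sys.argv[1]}.png',im[:,:,::-1]);P=cloud('wrist',d,s)
tc=s['position'];r=R.from_rotvec(s['ee_rot']).as_matrix()
print('t',s['clock'],'tcp',tc,'yaw',np.degrees(np.arctan2(r[1,1],r[0,1])),'z',r[:,2],'F',s['force'],s['width'],s['gripper_force'])
L=(P-tc)@r # tool coords: x along peeler, z down
m=(cv2.inRange(cv2.cvtColor(im,cv2.COLOR_RGB2HSV),(40,60,15),(95,255,200))>0)&(abs(L[...,1])<.03)&(L[...,0]>.012)&(abs(L[...,2])<.12)
Q=L[m];h=-Q[:,2]
xs=np.arange(.015,.12,.006);pt=[]
for a in xs:
    q=Q[(Q[:,0]>=a)&(Q[:,0]<a+.006)]
    if len(q)>8: pt.append([q[:,0].mean(),np.percentile(-q[:,2],90),np.median(q[:,1])])
pt=np.array(pt);f=np.polyfit(pt[:,0],pt[:,1],1);g=np.polyfit(pt[:,0],pt[:,2],1)
print('handle ridge slope deg',np.degrees(np.arctan(f[0])),'h0',f[1],'yaw off',np.degrees(np.arctan(g[0])),'end x',Q[:,0].max());print(pt)
E
python3 tilt.py w4
```

```text
t 7.175 tcp [ 0.4485 -0.1184  0.0245] yaw 9.348908935936745 z [-0.0002 -0.0004 -1.    ] F [-2.0312 -1.3037  1.6407] 0.25879147107655376 9.964804650453516
handle ridge slope deg -39.136765373416516 h0 0.0687667370516999 yaw off -1.0729253701025554 end x 0.11714958760373695
[[ 0.0181  0.0138 -0.0005]
 [ 0.0244  0.1066 -0.0001]
 [ 0.03    0.0156 -0.001 ]
 [ 0.0358  0.0851 -0.0005]
 [ 0.042   0.0165 -0.0009]
 [ 0.048   0.0168 -0.0009]
 [ 0.054   0.017  -0.0009]
 [ 0.06    0.017  -0.0013]
 [ 0.066   0.0168 -0.0013]
 [ 0.0715  0.0165 -0.0013]]
```

```bash
sed -i "s/^m=.*/m=(cv2.inRange(cv2.cvtColor(im,cv2.COLOR_RGB2HSV),(40,60,15),(95,255,200))>0)\&(abs(L[...,1])<.03)\&(L[...,0]>.012)\&(abs(L[...,2])<.08)/; s/,90),/,75),/" tilt.py; sed -i 's/^xs=/k,l,st,_=cv2.connectedComponentsWithStats(m.astype(np.uint8));m=l==1+np.argmax(st[1:,4]);Q=L[m]\nxs=/; s/;print(pt)//' tilt.py
```

Call:
apply_moves(
  commands=[
    [0,0,0,-0.04,0],
    [0,0,0,-0.04,0],
    [0,0,0,-0.04,0],
    [0,0,0,0,0],
  ],
)

```text
clock: 7.72
position: [0.4483, -0.1182, 0.0171]
ee_rot: [-2.032, -2.395, 0.0]
force: [-0.7, -2.2, 2.4]
width: 0.257
gripper_force: 10.0
```

```bash
python3 tilt.py w5
```

```text
t 7.725 tcp [ 0.4483 -0.1182  0.0171] yaw 9.363168137004708 z [-0.0004  0.     -1.    ] F [-0.6622 -2.1761  2.3588] 0.2569864006249975 9.969507518835599
handle ridge slope deg 15.313516418766424 h0 0.017125237935956914 yaw off 0.48429210605933776 end x 0.06970117444855405
```

Call:
apply_moves(
  commands=[
    [0,0,0,-0.04,0],
    [0,0,0,-0.04,0],
    [0,0,0,0,0],
  ],
)

```text
clock: 8.15
position: [0.4485, -0.1178, 0.0126]
ee_rot: [-2.032, -2.396, -0.0]
force: [-2.7, -0.8, 6.3]
width: 0.255
gripper_force: 10.0
```

```bash
python3 tilt.py w6
```

```text
t 8.15 tcp [ 0.4485 -0.1178  0.0126] yaw 9.384696472682844 z [ 0.      0.0001 -1.    ] F [-2.7036 -0.7782  6.2603] 0.2553800528737654 10.020798293626285
handle ridge slope deg 23.250100837817314 h0 0.019758281364043638 yaw off -0.7679722094055563 end x 0.06532846626724986
```

Call:
apply_moves(
  commands=[
    [0,0,0,-0.04,0],
    [0,0,0,-0.03,0],
    [0,0,0,0,0],
  ],
)

```text
clock: 8.57
position: [0.4477, -0.1177, 0.0085]
ee_rot: [-2.032, -2.395, 0.001]
force: [-6.3, 0.8, 12.1]
width: 0.255
gripper_force: 10.0
```

```bash
python3 tilt.py w7
python3 - <<'E'
from h import *
s,im,d=grab('side');c=im[200:430,130:400];a=cv2.resize(c,(700,596),interpolation=3);cv2.imwrite('pics/s7.png',a[:,:,::-1])
E
```

```text
t 8.575 tcp [ 0.4477 -0.1177  0.0085] yaw 9.392519166113445 z [-0.0012 -0.0002 -1.    ] F [-6.2549  0.8093 12.0556] 0.2553205780252702 9.985597589984536
handle ridge slope deg 22.126273693892767 h0 0.02484043826635232 yaw off -2.194993832630779 end x 0.0650234706116259
```

View pics/s7.png

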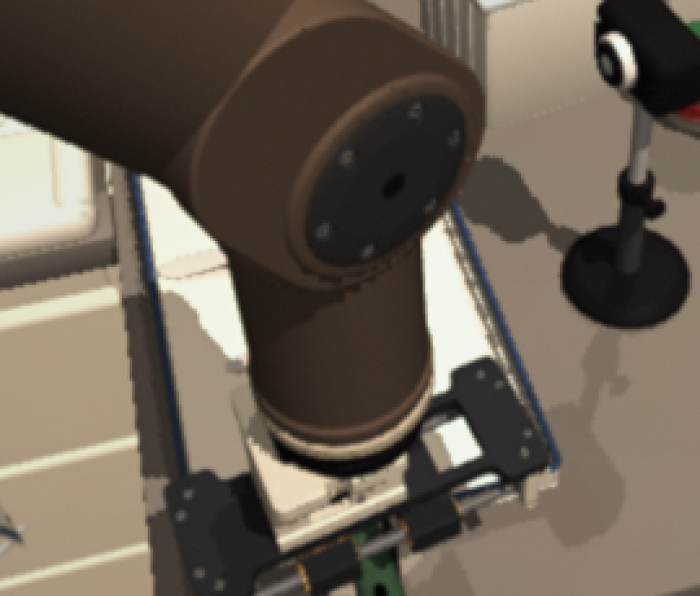

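Call:
apply_moves(
  commands=[
    [0,0,0,0.2,0],
    [0,0,0,0.5,0],
    [0,0,0,0.8,0],
    [0,0,0,0.8,0],
    [0,0,0,0.8,0],
    [0,0,0,0.2,0],
    [0,0,0,0,0],
  ],
  newtons=30,
)

```text
clock: 9.55
position: [0.4489, -0.1182, 0.2068]
ee_rot: [2.032, 2.394, 0.001]
force: [0.5, -0.4, -2.5]
width: 0.25
gripper_force: 29.9
```

```bash
python3 tilt.py w8
python3 - <<'E'
from h import *
np.set_printoptions(precision=4,suppress=True)
for n in ['scene','side']:
    P=cloud(n,np.load(n+'0.npz')['d'])
    m=(P[...,2]>.115)&(P[...,2]<.15)&(P[...,0]>.5)&(P[...,0]<.85)&(P[...,1]>.12)&(P[...,1]<.5)
    k,l,st,c=cv2.connectedComponentsWithStats(m.astype(np.uint8))
    for i in range(1,k):
        if st[i,4]>500:
            Q=P[l==i];r=cv2.minAreaRect((Q[:,:2]*1000).astype(np.float32));print(n,st[i],np.percentile(Q[:,2],[2,50,98]),r,cv2.boxPoints(r).tolist())
# blade: use wrist frame, everything in |y|<.015 of tool, x .07-.14, high
s,im,d=grab('wrist');P=cloud('wrist',d,s);r=R.from_rotvec(s['ee_rot']).as_matrix();L=(P-s['position'])@r
for a in np.arange(.015,.15,.01):
    q=L[(abs(L[...,1])<.012)&(L[...,0]>a)&(L[...,0]<a+.01)&(L[...,2]<.06)&(L[...,2]>-.1)]
    if len(q):print(round(a+.005,3),len(q),np.percentile(-q[:,2],[20,50,90]))
E
```

```text
t 9.55 tcp [ 0.4489 -0.1182  0.2068] yaw 9.348746065033106 z [ 0.0017 -0.0006 -1.    ] F [ 0.5055 -0.4021 -2.4654] 0.24962609787623014 29.939813667006092
handle ridge slope deg 22.041549186505062 h0 0.024607860275000084 yaw off -2.3511591457606227 end x 0.06533116285224129
scene [ 117  186  136   99 5472] [0.1192 0.1317 0.1468] ((725.21044921875, 281.0307922363281), (266.3106689453125, 175.21202087402344), 5.521609783172607) [[584.243408203125, 355.41796875], [601.1025390625, 181.01890563964844], [866.177490234375, 206.64361572265625], [849.318359375, 381.04266357421875]]
side [ 288  142  149   66 4422] [0.1165 0.1309 0.1476] ((716.14111328125, 278.2022399902344), (247.49057006835938, 178.1288299560547), 7.435629844665527) [[581.910400390625, 350.5035400390625], [604.96240234375, 173.87261962890625], [850.371826171875, 205.90093994140625], [827.31982421875, 382.5318603515625]]
0.02 2365 [0.0305 0.0916 0.0991]
0.03 3415 [0.0369 0.0818 0.0839]
0.04 1182 [0.0385 0.0408 0.0434]
0.05 1274 [0.0433 0.0451 0.0474]
0.06 1308 [0.0462 0.048  0.0499]
0.07 1199 [0.0465 0.0485 0.051 ]
0.08 1516 [0.052  0.0541 0.0569]
0.09 1926 [0.0577 0.0596 0.0624]
0.1 2383 [0.0632 0.0653 0.068 ]
0.11 1253 [0.0677 0.0691 0.0708]
```

Call:
apply_moves(
  commands=[
    [0,0.05,0.14,0,-0.07],
    [0,0.08,0.28,-0.05,0],
    [0,0.1,0.34,-0.1,0],
    [0,0.1,0.34,-0.1,0],
    [0,0.08,0.24,-0.1,0],
    [0,0.04,0.1,-0.04,0],
    [0,0,0,0,0],
    [0,0,0,0,0],
  ],
  newtons=40,
)

```text
clock: 10.65
position: [0.4753, -0.0324, 0.1827]
ee_rot: [-2.075, -2.359, 0.001]
force: [-0.7, 0.4, -1.6]
width: 0.251
gripper_force: 39.9
```

```bash
python3 tilt.py w9
python3 - <<'E'
from h import *
np.set_printoptions(precision=4,suppress=True)
s,im,d=grab('wrist');P=cloud('wrist',d,s);r=R.from_rotvec(s['ee_rot']).as_matrix();L=(P-s['position'])@r
for a in np.arange(.075,.13,.01):
    q=L[(abs(L[...,1])<.016)&(L[...,0]>a)&(L[...,0]<a+.01)&(L[...,2]<-.03)&(L[...,2]>-.1)]
    if len(q):print(round(a+.005,3),len(q),q[:,0].max(),q[:,1].mean(),np.percentile(-q[:,2],[20,50,90]))
T=[]
for n in ['side','scene']:
    s,im,d=grab(n);cv2.imwrite(f'pics/f_{n}.png',im[:,:,::-1]);T.append(im[130:370,190:510])
cv2.imwrite('pics/f.png',np.hstack([cv2.resize(t,(400,300)) for t in T])[:,:,::-1])
E
```

```text
t 10.65 tcp [ 0.4753 -0.0324  0.1827] yaw 7.323312460816716 z [-0.0006 -0.0002 -1.    ] F [-0.697   0.3806 -1.5555] 0.25060612652342473 39.92909452848835
handle ridge slope deg 21.91884319173124 h0 0.024732590435964347 yaw off -2.3427403700831215 end x 0.06509991449676768
0.08 1522 0.08499843701750895 -0.00030579465020936033 [0.0521 0.0541 0.057 ]
0.09 1918 0.09497941556657688 -0.0004273865983909933 [0.0578 0.0597 0.0625]
0.1 2378 0.10499888881324121 -0.0006446975417051033 [0.0634 0.0653 0.0681]
0.11 1249 0.11077254698727299 -0.0007941803127417299 [0.0678 0.0693 0.0708]
```

View pics/f.png

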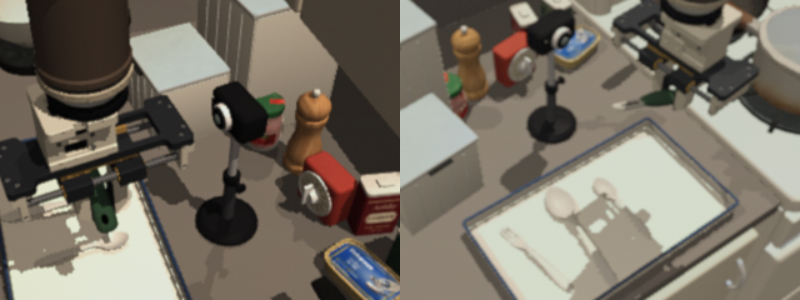

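Run:
```python
from h import *
np.set_printoptions(precision=4,suppress=True)
s,im,d=grab('scene');P=cloud('scene',d)
m=(P[...,0]>.42)&(P[...,0]<.5)&(P[...,1]>.0)&(P[...,1]<.13)&(P[...,2]>.17)&(P[...,2]<.29)
k,l,st,c=cv2.connectedComponentsWithStats(m.astype(np.uint8));Q=P[l==1+np.argmax(st[1:,4])]
for a in np.arange(.0,.13,.01):
    q=Q[(Q[:,1]>=a)&(Q[:,1]<a+.01)]
    if len(q)>3:print(round(a+.005,3),len(q),np.median(q,0),q[:,1].max())
o=observe();print(o['dq'],o['clock'])
```

```text
0.005 49 [0.4633 0.0046 0.2217] 0.009712157276423272
0.015 54 [0.4636 0.0148 0.2264] 0.019996759266304454
0.025 47 [0.4627 0.0253 0.2316] 0.02994467853241678
0.035 43 [0.4652 0.0323 0.2311] 0.03968051384790605
0.045 29 [0.4627 0.045  0.2361] 0.04980266400013167
0.055 30 [0.4619 0.0556 0.2416] 0.0599746179997806
0.065 26 [0.46   0.0643 0.2471] 0.06894906634511205
0.075 30 [0.459  0.0749 0.2523] 0.07971912849368445
0.085 28 [0.4584 0.0839 0.2579] 0.08891879980042983
[-0.0032  0.0005 -0.0005  0.0004  0.0012  0.     -0.0004] 10.9
```

```bash
python3 -c "
from cell import arm
print(arm.sign_off())"
```

```text
the job is handed in; nothing more can be done
None
```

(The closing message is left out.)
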